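# Set the test load's dial and lock it

### The arm

A 6-joint arm with a two-finger parallel gripper is mounted at the origin on a cart in front of the work surface, level with it; the furniture and walls round the work are solid. World frame = base frame: x ahead of the robot, y to its left, z up, the work surface at z = 0. Lengths are in m, angles in degrees, forces in N, time in s.
With the tool pointing down it reaches from about 0.3 to 0.75 m from the base axis. Payload 8.5 kg.
Tool frame: the origin (TCP) lies midway between the tips of the shut fingers; the grasp point (between the pads) lies 19 mm behind it; z points along the fingers, y is the direction in which the jaws open and shut (so a half turn about z gives the same grasp; the last joint's range is limited). The gripper opens to 85 mm and grips with 20 to 120 N. Pads are 22 mm wide; open, the fingers measure 114 mm over their backs; the gripper's body (76 mm by 85 mm) begins 54 mm behind the grasp point. The pads swing forward as they close: fully open they stand 13 mm farther back than shut.
Start: joints at [-83.211, 21.807, 74.336, -0, 83.858, -12.336], TCP at [0.18, -0.52, 0.231] pointing down, gripper open.
Joint ranges: [-178.18, 178.18], [-50.72, 133.34], [12.68, 142.11], [-81.47, 261.47], [9.98, 163.14], [-165.26, 165.26]. Speed limits (degrees/s): [136.94, 136.94, 180, 180, 180, 180].

### API

Orientations are given as a 3x3 rotation matrix whose columns are the frame's x, y, z axes.
In Python, from rig import env, viewer, ticket gives the robot as it stands. The module is installed in compiled form; this text tells all that it offers.
- The arm moves only by the shell command python3 -m pendant 'ROWS' [FORCE]. ROWS is JSON, a list of rows, each a list of 3 entries, a list of its own where there are three numbers: the shift along the world's x, y, z in mm, then the turn about the world's z in rad, then the opening, from -1 (shut) to 1 (fully open). A call has 1 to 12 rows; each row shifts and turns the pose as measured when the row begins; what a row does not reach is not made up. A row lasts 1/8 s, in which the tool goes at most 62.5 mm and 10.7 degrees, less where a joint would pass 70% of its speed; a pose out of reach is approached as far as the arm can. A call with a gripper value outside its range is refused whole. The fingers move at their own pace and stop on an object; FORCE is the grip in N (left out, the last holds). Time passes only in rows, so rows that do not move let the fingers close. It gives the time, the measured TCP pose, the force and the opening at its end, in the units of the state.
- env.observe(): the state, without advancing time (a new reading comes with each control period).
- viewer.get_image(name): name is "scene" or "top"; returns (picture, depth): 400x640x3 uint8, red, green, blue; 400x640 float32, m along the optical axis (not along the pixel's ray), 0 where there is no reading.
- viewer.camera_params(name): a dict with "fx", "fy", "cx", "cy" (pixels), "rvec" (rotation vector, rad) and "tvec" (3), from world to camera coordinates, as OpenCV has them. Camera axes: x right, y down, z forward; pixel columns grow to the right and rows downward; lengths in m; the calibration is good to about 2 mm. A picture is of the moment at which its call begins. camera_params takes no time and is no camera call.
- ticket.close_job(): hands the job in, once; it reports no verdict.
The state is a dict: "time_s": time; "q": joint angles; "qvel": joint speeds; "joint_efforts": joint torques, N m; "position": TCP position; "tool_rot": TCP orientation; "ft_force": force on the tool from outside, world axes, zero at the start; "wrist_torque": the same for the moment, N m; "grip_width": finger opening in m.
Only numpy, scipy, OpenCV 4.12 (cv2) and the standard library are available. Lean on these libraries where they do the work, as an engineer would, in place of code of your own. Each camera call takes 0.05 s, during which the arm holds its last target. There are 200 camera calls.

### The job

Of the two small instrument boxes, take the one whose dial has a metal lock ring with a lever under the knob: turn its knob clockwise until the pointer stands at the one long white mark, then turn the lock ring clockwise by its lever until the lever is up against its stop pin. The pointer must still be at the mark at the end; leave the other box's knob as it is.

Things in the scene. Friction and masses are not known exactly. Their poses are not given: they have to be found in the camera images.
- load_box: The box to work on: grey steel instrument box, black top plate, 160 (x) x 140 (y) x 50 mm high, fixed to the bench. Origin: centre of its underside; x points to its rear face with two terminals, z up. The dial's upright axis passes through the origin. White ticks ring the dial; the lock lever swings over the front (-x) part between two steel stop pins 9 mm high, 50 mm from the axis.
- long_mark (a point): Middle of the one long white mark on that box's top plate (22 x 4.5 mm, flat, 42 to 64 mm from the dial's axis), 0.43 rad clockwise (from above) of the box's x axis; the other ticks are 6 mm long.
- dial (a joint): Knob of that box, rad: 0 = fully anticlockwise, grows clockwise seen from above, end stop at 4.54. At 2.70 the pointer is exactly at the long mark; within 10 degrees is good. Light friction (0.05 N m); it stays where it is left. It starts 0.6 to 1.2 rad short (anticlockwise) of the mark.
- dial_grip (a point): Point on the knob's axis amid its grip bar, 100 mm above the bench; turns with the knob. Its x axis points along the bar to the pointer end (white line), z up. The bar is 44 mm long, 14 mm thick and reaches from 86 to 113 mm above the bench, on a round grey skirt 48 mm (top) to 54 mm in diameter.
- lock (a joint): Lock ring under the knob, rad: 0 = loose, grows clockwise seen from above, 1.20 = tight, lever at its stop pin (hard stop; the left pin seen from the box's front). Tight counts from 1.05. Friction 0.08 N m; stays where it is left, does not drag the knob along (nor, in this model, brake it). Starts at 0 to 0.3.
- lock_post (a point): Upright finger post on the end of the ring's lever, 64 mm from the dial axis; turns with the ring. Site 76 mm above the bench; x axis points radially outward, z up. Post 18 mm radially x 12 mm thick, top 90 mm above the bench; the lever under it reaches up to 61 mm. The ring is a bare aluminium disc, 72 mm diameter, 50 to 62 mm above the bench.
- plain_box: The other box, to be left alone: same size and look with the same knob but no metal ring or lever under it, and three terminals behind. Fixed. Origin: centre of its underside.
- plain_tip (a point): Pointer end of the other box's knob, 22 mm from its axis, 90 mm above the bench; it must not be turned.

How it is judged (in metres and radians):
On the way, in this order (a step that is already met when the one before it is completed fails the run):
1. the dial's pointer is turned to the long mark (within 10 degrees) while the lock ring is still loose (value of joint dial between 2.52 and 2.88 rad and value of joint lock below 0.7 rad), for 0.2 s.
2. the lock ring is turned tight, its lever at the stop pin (value of joint lock above 1.05 rad), for 0.2 s.
At the end, for the whole second after the job is handed in: The dial stands within 10 degrees (0.18 rad) of the long mark (joint 2.70), the lock ring is tight (joint above 1.05), and both are at rest (value of joint dial between 2.52 and 2.88 rad and value of joint lock above 1.05 rad and velocity of joint dial between -0.05 and 0.05 rad/s and velocity of joint lock between -0.05 and 0.05 rad/s); the robot touches nothing.
It fails at once if the other box's knob is turned (by more than about 15 degrees) (distance of plain_tip from where it was at the start of the episode above 0.006 m).
It also fails if it takes over 48 s, if anything falls off the work surface, if the arm or the gripper's body presses on something with over 40 N, if the wrist force passes 120 N, or if a joint passes its speed limit or range.

## Working session

There is one attempt and no reset: what is moved stays moved. The work goes in short steps, Python scripts to look and compute and a shell command to move; the robot and the scene stay as the last step left them, time stands still between calls to the robot, and variables do not carry over. Pictures are saved under pics/ and viewed, about 8 in all and at most 12, crops included, and the job is handed in when it is done.

```bash
mkdir -p pics; cat > h.py <<'E'
import numpy as np,cv2
from rig import env,viewer,ticket
def grab(n,f):
    im,d=viewer.get_image(n); cv2.imwrite('pics/'+f+'.png',im[:,:,::-1]); np.save('pics/'+f+'.npy',d); return im,d
def cam(n):
    p=viewer.camera_params(n); R=cv2.Rodrigues(np.array(p['rvec'],float))[0]; return p,R,np.array(p['tvec'],float).ravel()
def world(n,u,v,z):  # pixel ray meets plane z
    p,R,t=cam(n); r=R.T@np.array([(u-p['cx'])/p['fx'],(v-p['cy'])/p['fy'],1]); c=-R.T@t
    return c+r*(z-c[2])/r[2]
def worldd(n,u,v,d):
    p,R,t=cam(n); return R.T@(d*np.array([(u-p['cx'])/p['fx'],(v-p['cy'])/p['fy'],1])-t)
def pix(n,P):
    p,R,t=cam(n); q=R@np.array(P)+t; return p['cx']+p['fx']*q[0]/q[2],p['cy']+p['fy']*q[1]/q[2]
def st():
    s=env.observe(); R=np.array(s['tool_rot']); print(round(s['time_s'],2),np.round(s['position'],4),'yaw y-axis',np.degrees(np.arctan2(R[1,1],R[0,1])).round(1),'q6',np.round(s['q'],1),'F',np.round(s['ft_force'],1),'w',s['grip_width'])
E
python3 - <<'E'
from h import *
for n in('top','scene'):
    grab(n,n+'0'); p,R,t=cam(n); print(n,-R.T@t,p['fx'])
st()
E
```

```text
top [ 0.3695101  -0.09093556  1.03110207] 494.7263026276349
scene [-0.06747686  0.21325557  0.64204268] 404.8562499392444
0.1 [ 0.1802 -0.5194  0.2308] yaw y-axis -70.9 q6 [-83.2  21.8  74.4   0.   83.9 -12.3] F [-0.2  0.3  0.8] w 0.08562575761829536
```

View pics/top0.png

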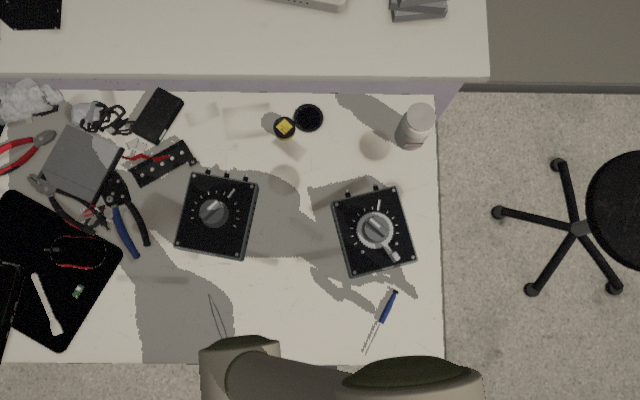

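View pics/scene0.png

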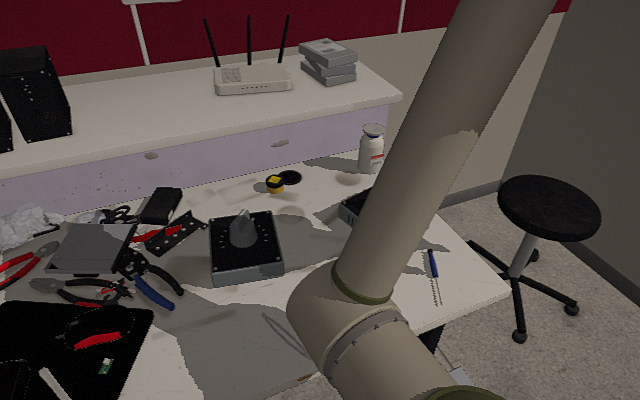

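The top view shows the right box, with its knob near (375,229), a ring and a lever post near (393,255). The left box at (214,210) is plain. Next I enlarge the right one.

```bash
python3 - <<'E'
import cv2
i=cv2.imread('pics/top0.png')[176:286,320:430]
cv2.imwrite('pics/crop0.png',cv2.resize(i,(594,594),interpolation=cv2.INTER_CUBIC)) # x5.4
E
```

```text
(no output)
```

View pics/crop0.png

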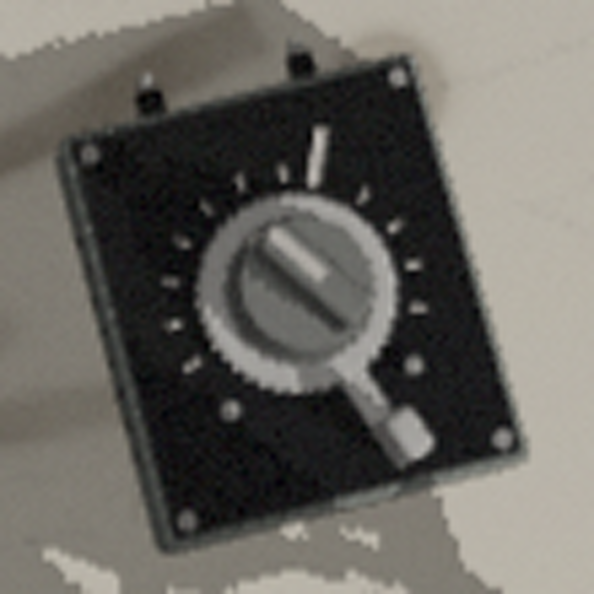

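The crop shows the plate screws at (90,153), (398,77), (503,438) and (187,520). The long mark is at (318,155), the pointer end of the bar at the upper left near (268,235) with its far end at (347,325), and the lever post top at (412,432). The stop pins are at (231,409) (left, tight) and (414,364).

```bash
python3 - <<'E'
from h import *
W=lambda x,y,z:world('top',320+(x+.5)/5.4-.5,176+(y+.5)/5.4-.5,z)
S=[W(*p,.052) for p in((90,153),(398,77),(503,438),(187,520))]
c=np.mean(S,0);print('centre',c,[np.round(np.linalg.norm(S[i]-S[i-1]),4) for i in range(4)])
ax=(S[0]+S[1]-S[2]-S[3]);yaw=np.arctan2(ax[1],ax[0]);print('box yaw',np.degrees(yaw))
def pol(n,P): d=P[:2]-c[:2];print(n,P.round(4),'r',np.linalg.norm(d).round(4),'cw from box x',((yaw-np.arctan2(d[1],d[0]))%(2*np.pi)).round(3))
pol('mark',W(318,155,.05))
pol('post',W(412,432,.09)); pol('pinL',W(231,409,.059)); pol('pinR',W(414,364,.059))
a=W(268,235,.113);b=W(347,325,.113);pol('bar tip',a);pol('bar back',b);pol('bar mid',(a+b)/2)
d=a-b;print('bar len',np.linalg.norm(d),'world yaw deg',np.degrees(np.arctan2(d[1],d[0])),'cw from box x',yaw-np.arctan2(d[1],d[0]))
d=np.load('pics/top0.npy')
for x,y in((310,280),(412,432),(100,300)):
    u,v=320+x/5.4,176+y/5.4;print(worldd('top',u,v,d[int(v+.5),int(u+.5)]))
d2=c
# plain box knob
print('plain',world('top',214,211,.1))
E
```

```text
centre [ 0.50110113 -0.21732458  0.052     ] [np.float64(0.1399), np.float64(0.1197), np.float64(0.1395), np.float64(0.1201)]
box yaw 14.79839278483113
mark [ 0.5541 -0.2271  0.05  ] r 0.0539 cw from box x 0.441
post [ 0.4477 -0.2533  0.09  ] r 0.0644 cw from box x 2.807
pinL [ 0.4579 -0.1928  0.059 ] r 0.0497 cw from box x 3.917
pinR [ 0.4751 -0.2599  0.059 ] r 0.0499 cw from box x 2.378
bar tip [ 0.5137 -0.2005  0.113 ] r 0.021 cw from box x 5.613
bar back [ 0.4825 -0.2275  0.113 ] r 0.0212 cw from box x 2.898
bar mid [ 0.4981 -0.214   0.113 ] r 0.0045 cw from box x 4.23
bar len 0.0412725585639855 world yaw deg 40.92032131374628 cw from box x -0.4559136598002081
[ 0.49717649 -0.21558139  0.11376401]
[ 0.44706221 -0.25428552  0.08850956]
[ 0.49865809 -0.14674149  0.0428206 ]
plain [0.52795218 0.0938009  0.1       ]
```

The geometry agrees with the spec: the mark is at 0.44 rad, the pins are 50 mm from the axis, and the post is at 64 mm. The dial has to turn about 0.89 rad clockwise. I move above the knob now.

```bash
python3 -m pendant '[[[32,31,0],0.038,1],[[32,31,0],0.038,1],[[32,31,0],0.038,1],[[32,31,0],0.038,1],[[32,31,0],0.038,1],[[32,31,0],0.038,1],[[32,31,0],0.038,1],[[32,31,0],0.038,1],[[32,31,0],0.038,1],[[32,31,0],0.038,1]]' 30; python3 -c "
from h import *; st()"
```

```text
time_s: 1.35
position: [0.5063, -0.1994, 0.2274]
tool_rot: [[0.752, 0.66, -0.005], [0.66, -0.752, 0.006], [0.0, -0.008, -1.0]]
ft_force: [0.2, -0.3, 0.3]
grip_width: 0.0854
1.35 [ 0.5063 -0.1994  0.2274] yaw y-axis -48.7 q6 [-34.   21.6  75.4   0.1  83.5  14.7] F [ 0.2 -0.3  0.3] w 0.08544566300599123
```

```bash
python3 -m pendant '[[[-6,-16,-40],0,1],[[0,0,-40],0,1],[[0,0,0],0,1]]'; python3 - <<'E'
from h import *
st(); im,d=grab('scene','s1'); grab('top','t1')
print(pix('scene',[.5,-.216,.1]))
E
```

```text
time_s: 1.72
position: [0.5021, -0.2125, 0.1451]
tool_rot: [[0.747, 0.664, -0.005], [0.665, -0.747, 0.006], [0.0, -0.008, -1.0]]
ft_force: [-0.0, -0.3, 1.1]
grip_width: 0.0856
1.73 [ 0.5021 -0.2125  0.1451] yaw y-axis -48.4 q6 [-35.4  26.   82.8   0.1  71.7  12.9] F [-0.  -0.3  1.1] w 0.08564970749968495
(np.float64(387.96906959188277), np.float64(190.64986862122177))
```

```bash
python3 -m pendant '[[[-2,-3.5,-25],0,1],[[0,0,-22],0,1],[[0,0,-5],0,1],[[0,0,0],0,1]]'; python3 -c "
from h import *; st()
print(pix('scene',[.5,-.216,.1]))
im,d=grab('scene','s2'); i=im[110:270,300:480,::-1]; cv2.imwrite('pics/s2c.png',cv2.resize(i,None,fx=3.3,fy=3.3,interpolation=2))"
```

```text
time_s: 2.33
position: [0.5045, -0.2198, 0.1026]
tool_rot: [[0.748, 0.664, 0.011], [0.664, -0.748, -0.005], [0.005, 0.011, -1.0]]
ft_force: [0.7, -0.5, 0.7]
grip_width: 0.0851
2.33 [ 0.5045 -0.2198  0.1026] yaw y-axis -48.4 q6 [-35.9  28.8  85.9   0.1  64.5  12.4] F [ 0.7 -0.5  0.7] w 0.08507286605211743
(np.float64(387.96906959188277), np.float64(190.64986862122177))
```

View pics/s2c.png

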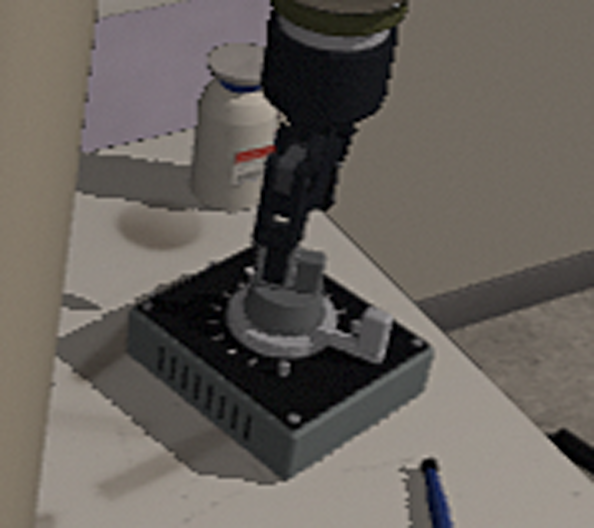

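The crop shows one finger in front of the bar at (275,270), the other hidden behind it, and the bar between them at (310,270). The TCP is about 5 mm off along the jaw axis and 10 mm too high, so I correct that.

```bash
python3 -m pendant '[[[-4.5,3.5,-6],0,1],[[0,0,0],0,1]]'; python3 -m pendant '[[[0,0,-4],0,1],[[0,0,0],0,1]]'
```

```text
time_s: 2.62
position: [0.5002, -0.2163, 0.0979]
tool_rot: [[0.748, 0.664, 0.013], [0.664, -0.748, -0.007], [0.005, 0.014, -1.0]]
ft_force: [0.7, -0.5, 0.6]
grip_width: 0.0852
time_s: 2.88
position: [0.5003, -0.2164, 0.0939]
tool_rot: [[0.748, 0.664, 0.014], [0.664, -0.748, -0.007], [0.005, 0.015, -1.0]]
ft_force: [0.2, 0.9, -0.6]
grip_width: 0.0851
```

```bash
python3 -m pendant '[[[0,0,-1.5],0,-1],[[0,0,0],0,-1],[[0,0,0],0,-1],[[0,0,0],0,-1],[[0,0,0],0,-1],[[0,0,0],0,-1]]' 30
```

```text
time_s: 3.62
position: [0.5004, -0.2168, 0.0925]
tool_rot: [[0.747, 0.664, 0.014], [0.664, -0.747, -0.008], [0.005, 0.015, -1.0]]
ft_force: [-0.1, -0.5, -0.1]
grip_width: 0.0133
```

The bar is held, at 13.3 mm. The bar yaw is 41.6° and the target is about −10°, so I turn −0.90 rad.

```bash
python3 -m pendant '[[[0,0,0],-0.12,-1],[[0,0,0],-0.12,-1],[[0,0,0],-0.12,-1],[[0,0,0],-0.12,-1],[[0,0,0],-0.12,-1],[[0,0,0],-0.12,-1],[[0,0,0],-0.12,-1],[[0,0,0],0,-1]]'; python3 -c "
from h import *; st()"
```

```text
time_s: 4.62
position: [0.5, -0.2157, 0.0925]
tool_rot: [[0.99, -0.139, 0.003], [-0.139, -0.99, -0.013], [0.005, 0.012, -1.0]]
ft_force: [-1.2, -0.7, 0.6]
grip_width: 0.0135
4.62 [ 0.5    -0.2157  0.0925] yaw y-axis -98.0 q6 [-35.5  29.2  87.4  -0.6  62.9  62.7] F [-1.2 -0.7  0.6] w 0.013458745142981444
```

```bash
python3 -m pendant '[[[0,0,0],-0.035,-1],[[0,0,0],0,-1],[[0,0,0],0,-1]]'; python3 -m pendant '[[[0,0,0],0,0.3],[[0,0,0],0,0.3],[[0,0,0],0,0.3],[[0,0,0],0,0.3],[[0,0,30],0,0.3],[[0,0,40],0,0.3],[[-30,-50,20],0,0.3],[[-30,-60,20],0,0.3],[[-40,-60,0],0,0.3],[[-40,-60,0],0,0.3],[[-30,-40,0],0,0.3],[[0,0,0],0,0.3]]'; python3 - <<'E'
from h import *
st(); im,d=grab('top','t2'); cv2.imwrite('pics/t2c.png',cv2.resize(im[176:286,320:430,::-1],(594,594),interpolation=cv2.INTER_CUBIC))
E
```

```text
time_s: 5.0
position: [0.5, -0.2157, 0.0925]
tool_rot: [[0.985, -0.172, 0.003], [-0.172, -0.985, -0.013], [0.005, 0.012, -1.0]]
ft_force: [-0.2, 0.1, -0.2]
grip_width: 0.0133
time_s: 6.5
position: [0.3391, -0.468, 0.2036]
tool_rot: [[0.986, -0.168, 0.003], [-0.168, -0.986, -0.015], [0.006, 0.015, -1.0]]
ft_force: [0.4, 0.9, 0.3]
grip_width: 0.0555
6.5 [ 0.3391 -0.468   0.2036] yaw y-axis -99.7 q6 [-65.7  25.4  73.1  -0.2  80.6  34. ] F [0.4 0.9 0.3] w 0.05549440096546651
```

View pics/t2c.png

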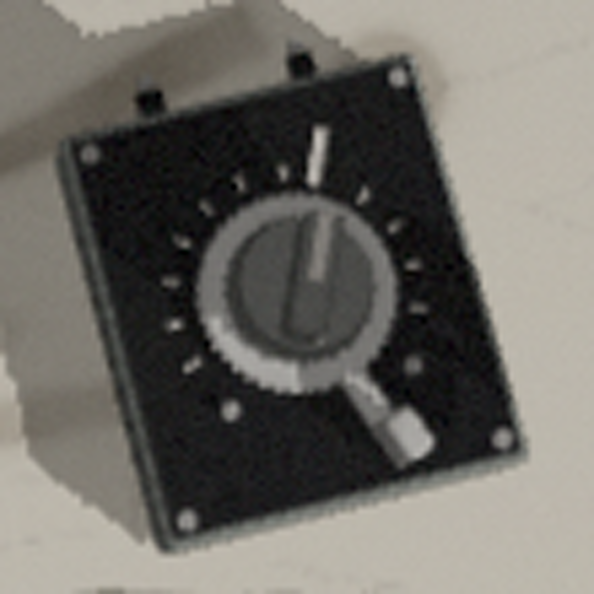

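The pointer now lines up with the long mark: the white line runs (317,278)→(327,215) and the mark (314,187)→(321,127). The lever has not moved (post at (412,432)). Next I shut the fingers and go down behind the post to push it toward +y.

```bash
python3 -m pendant '[[[28,42,0],0.05,-1],[[28,42,0],0.05,-1],[[28,42,0],0.05,-1],[[28,42,0],0,-1],[[0,0,0],0,-1],[[0,0,0],0,-1]]'; python3 -c "
from h import *; st()"
```

```text
time_s: 7.3
position: [0.4573, -0.2869, 0.2039]
tool_rot: [[1.0, -0.005, 0.007], [-0.005, -1.0, -0.013], [0.007, 0.013, -1.0]]
ft_force: [0.3, -0.5, 0.2]
grip_width: -0.0
7.3 [ 0.4573 -0.2869  0.2039] yaw y-axis -90.3 q6 [-44.5  21.7  79.2  -0.3  78.3  45.8] F [ 0.3 -0.5  0.2] w -3.0072958184391263e-05
```

```bash
python3 -m pendant '[[[-4,-10,-50],0,-1],[[0,0,-40],0,-1],[[0,0,0],0,-1],[[0,0,0],0,-1]]'; python3 -c "
from h import *; st()"
```

```text
time_s: 7.8
position: [0.4528, -0.2997, 0.1142]
tool_rot: [[1.0, -0.008, 0.01], [-0.008, -1.0, -0.017], [0.01, 0.016, -1.0]]
ft_force: [-0.6, -0.0, 1.3]
grip_width: -0.0
7.8 [ 0.4528 -0.2997  0.1142] yaw y-axis -90.5 q6 [-45.9  27.3  86.5  -0.3  65.1  44.7] F [-0.6 -0.   1.3] w -3.2560675290811564e-05
```

```bash
python3 -m pendant '[[[0,0,-30],0,-1],[[0,0,-11],0,-1],[[0,0,0],0,-1],[[0,0,0],0,-1]]'; python3 -m pendant '[[[-2,7,0],0,-1],[[-2,7,0],0,-1],[[-2,7,0],0,-1],[[-2,7,0],0,-1],[[-1,7,0],0,-1],[[0,0,0],0,-1]]'
```

```text
time_s: 8.3
position: [0.4549, -0.3025, 0.0784]
tool_rot: [[1.0, -0.009, 0.017], [-0.008, -1.0, -0.024], [0.017, 0.024, -1.0]]
ft_force: [0.5, -0.6, 0.6]
grip_width: 0.0003
time_s: 9.05
position: [0.4456, -0.2654, 0.0804]
tool_rot: [[1.0, -0.008, 0.019], [-0.007, -1.0, -0.027], [0.019, 0.027, -0.999]]
ft_force: [0.5, -0.0, 0.1]
grip_width: -0.0
```

```bash
python3 -m pendant '[[[0,-4,-6],0,-1],[[0,0,0],0,-1],[[0,6,0],0,-1],[[-2,6,0],0,-1],[[-1,6,0],0,-1],[[-1,6,0],0,-1],[[0,6,0],0,-1],[[0,0,0],0,-1]]'; python3 - <<'E'
from h import *
st(); im,d=grab('scene','s3'); cv2.imwrite('pics/s3c.png',cv2.resize(im[130:270,300:480,::-1],None,fx=3.3,fy=3.3,interpolation=2))
E
```

```text
time_s: 10.05
position: [0.4412, -0.2377, 0.0738]
tool_rot: [[1.0, -0.008, 0.019], [-0.008, -1.0, -0.027], [0.019, 0.027, -0.999]]
ft_force: [0.2, 0.4, 0.7]
grip_width: 0.0002
10.05 [ 0.4412 -0.2377  0.0738] yaw y-axis -90.5 q6 [-41.6  26.8  96.4  -0.5  55.   49.1] F [0.2 0.4 0.7] w 0.0001603139653864753
```

View pics/s3c.png

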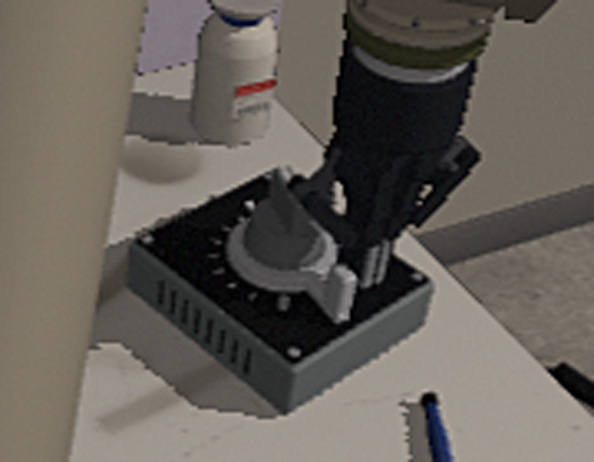

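The fingertips at (375,262) stand behind the post (343,292). The lever has moved part of the way and the fingers are clear of the knob. I keep pushing in small steps and watch the force.

```bash
python3 -m pendant '[[[0,5,0],0,-1],[[0,5,0],0,-1],[[0,5,0],0,-1],[[0,0,0],0,-1]]'; python3 -m pendant '[[[0,4,0],0,-1],[[0,4,0],0,-1],[[0,0,0],0,-1]]'
```

```text
time_s: 10.6
position: [0.4416, -0.2222, 0.0738]
tool_rot: [[1.0, -0.009, 0.019], [-0.008, -1.0, -0.027], [0.02, 0.027, -0.999]]
ft_force: [-0.4, -1.1, 0.1]
grip_width: -0.0003
time_s: 10.98
position: [0.4424, -0.2158, 0.0742]
tool_rot: [[1.0, -0.008, 0.022], [-0.008, -0.999, -0.032], [0.022, 0.032, -0.999]]
ft_force: [-1.0, -4.7, -2.0]
grip_width: -0.0002
```

```bash
python3 -m pendant '[[[0,3,0],0,-1],[[0,0,0],0,-1]]';python3 -m pendant '[[[0,3,0],0,-1],[[0,0,0],0,-1]]'
```

```text
time_s: 11.22
position: [0.4425, -0.2159, 0.0744]
tool_rot: [[1.0, -0.008, 0.022], [-0.007, -0.999, -0.039], [0.022, 0.039, -0.999]]
ft_force: [-1.6, -5.5, -2.9]
grip_width: -0.0001
time_s: 11.48
position: [0.4425, -0.216, 0.0744]
tool_rot: [[1.0, -0.007, 0.022], [-0.006, -0.999, -0.045], [0.022, 0.045, -0.999]]
ft_force: [-1.8, -5.1, -1.8]
grip_width: -0.0002
```

It is blocked at y = −0.216, the predicted stop. I back off, rise and check.

```bash
python3 -m pendant '[[[0,-15,0],0,-1],[[0,-15,0],0,-1],[[0,0,50],0,-1],[[0,0,50],0,-1],[[-20,-50,20],0,-1],[[-30,-50,0],0,-1],[[-30,-50,0],0,-1],[[-30,-50,0],0,-1],[[0,0,0],0,-1],[[0,0,0],0,-1]]'; python3 - <<'E'
from h import *
st(); im,d=grab('top','t4'); cv2.imwrite('pics/t4c.png',cv2.resize(im[176:286,320:430,::-1],(594,594),interpolation=cv2.INTER_CUBIC))
E
```

```text
time_s: 12.72
position: [0.3262, -0.4564, 0.1982]
tool_rot: [[1.0, -0.008, 0.021], [-0.007, -0.999, -0.041], [0.022, 0.041, -0.999]]
ft_force: [0.2, -0.1, -0.7]
grip_width: -0.0001
12.72 [ 0.3262 -0.4564  0.1982] yaw y-axis -90.5 q6 [-66.6  23.2  77.8   0.2  76.3  23.8] F [ 0.2 -0.1 -0.7] w -0.0001491284694531601
```

View pics/t4c.png

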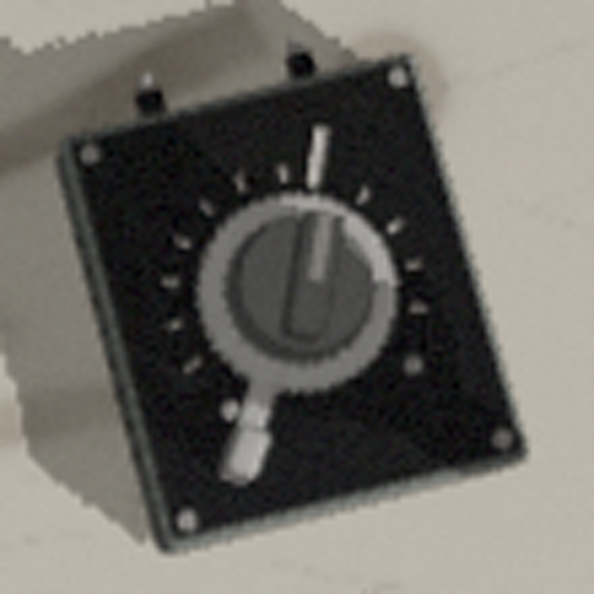

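The lever rests against the left pin (231,409), with the post at (248,447). The pointer is still on the mark: the line runs (316,278)→(326,214). Nothing touches the robot, so I run a quick numeric check and hand the job in.

```bash
python3 - <<'E'
from h import *
W=lambda x,y,z:world('top',320+(x+.5)/5.4-.5,176+(y+.5)/5.4-.5,z)
c=np.array([.5011,-.2173])
d=W(251,445,.09)[:2]-c; print('post cw',(np.radians(14.8)-np.arctan2(d[1],d[0]))%6.283,np.linalg.norm(d))
d=(W(326,214,.113)-W(316,278,.113)); print('pointer cw of x',np.radians(14.8)-np.arctan2(d[1],d[0]))
print(ticket.close_job())
E
```

```text
post cw 3.741655749864666 0.062145695536945586
pointer cw of x 0.4258015959115209
the job is handed in; nothing more can be done
None
```

The dial on the box with the lock ring is at the long mark and the ring is tight. I handed the job in at about 13 s of the 48 s allowed, and the hand-in gives no verdict.

- **Knob:** I gripped the bar and turned it about 0.9 rad clockwise, then let go. In the last picture the pointer stands at 0.426 rad clockwise of the box's x axis; the mark is at 0.43, so it is within a degree. It did not move while I turned the ring.
- **Lock ring:** I pushed the lever post clockwise with the shut fingers until it stopped moving. The force there was only about 5 N. In the last picture the lever rests against the left pin. The post is at 3.74 rad, where I worked out the stop should be (about 3.75).
- **Other box:** I never went near it, so I took no separate measurement of its knob.
- **Arm:** it was clear of everything at hand-in, and no check failed or disagreed.

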